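Load a board tray onto the rack's middle rails

ROBOT

A 6-joint arm with a two-finger parallel gripper is mounted at the origin on a cart in front of the work surface, level with it; the furniture and walls round the work are solid. World frame = base frame: x ahead of the robot, y to its left, z up, the work surface at z = 0. Lengths are in m, angles in rad, forces in N, time in s.
With the tool pointing down it reaches from about 0.375 to 0.925 m from the base axis. Payload 5.7 kg.
Tool frame: the origin (TCP) lies at the very end of the fingers, on their centre line; the grasp point (between the pads) lies 19 mm behind it; z points along the fingers, y is the line along which they close (so a half turn about z gives the same grasp; the last joint's range is limited). The gripper opens to 85 mm and grips with 20 to 120 N. Pads are 22 mm wide; open, the fingers measure 114 mm over their backs; the gripper's body (76 mm by 85 mm) begins 54 mm behind the grasp point. The pads swing forward as they close: fully open they stand 13 mm farther back than shut.
Start: joints at [-1.287, 0.359, 1.51, -0, 1.272, -0.115], TCP at [0.233, -0.553, 0.231] pointing down, gripper open.
Joint ranges: [-2.97, 2.97], [-1.01, 2.36], [0.21, 2.38], [-0.96, 4.11], [0.2, 2.71], [-2.98, 2.98]. Speed limits (rad/s): [2.39, 2.39, 3.14, 3.14, 3.14, 3.14].

INTERFACE

Orientations are given as a unit quaternion [w, x, y, z].
In Python, from workcell import env gives the robot as it stands. The module is installed in compiled form; this text tells all that it offers. Calls block until the motion is done:
- env.goto(position, orientation): joint-space move of the TCP to a pose.
- env.movel(position, vel=0.15, attitude=None): straight line of the TCP; attitude=None keeps the orientation; vel is the mean speed in m/s.
- env.move_j(angles): joint-space move.
- env.gripper_to(opening, strength=None): finger opening in m; strength is the grip in N (None keeps the last); returns when the fingers have stopped.
- env.pause(seconds).
- env.inverse_kinematics(position, orientation): joint angles nearest the present ones, or None.
- env.get_state(): the state.
- env.capture(name): name is "scene" or "top" or "wrist"; returns a dict with "color" (420x560x3 uint8, red, green, blue), "vfov" (degrees; the focal length in pixels is half the picture's height over the tangent of half this angle, whatever the lens; pixels are square), "cx", "cy" (the principal point, pixels), "R" (3x3) and "t" (3): a world point X has camera coordinates R X + t. Camera axes: x right, y down, z forward; pixel columns grow to the right and rows downward; lengths in m; the calibration is good to about 2 mm. A picture is of the moment at which its call begins. There is no depth.
A pose or a line that the arm cannot do raises env.PlanningError and nothing moves.
- env.sign_off(): hands the job in; it is judged then, once.
The state is a dict: "time": time; "joint_pos": joint angles; "joint_vel": joint speeds; "tau": joint torques, N m; "eef_pos": TCP position; "eef_rot": TCP orientation; "ft_force": force on the tool from outside, world axes, zero at the start; "torque": the same for the moment, N m; "grip_width": finger opening in m; "grasp_force": force on a finger pad.
Only numpy, scipy, OpenCV 4.12 (cv2) and the standard library are available. Lean on these libraries where they do the work, as an engineer would, in place of code of your own. Each camera call takes 0.05 s, during which the arm holds its last target. There are 200 camera calls.

TASK

Pick up the flat tray with the circuit board on it and slide it onto the middle pair of rails in the bench rack, the free pair directly under the cover sheet. Push it in until the sprung striker behind is pressed right down and the tray stops solid against the depth stop, feeling for it gently rather than ramming it (never more than 20 N or so), then let go and leave the tray there. Keep the tray roughly level and leave the other things on the bench where they are.

Things in the scene. Friction and masses are not known exactly. Their poses are not given: they have to be found in the camera images.
- tray: Loose plain steel tray, sheet 170 long (x) x 120 wide (y) x 4 mm thick, 0.4 to 0.55 kg with the circuit board (60 x 85 mm, 22 mm high) fixed on it, middle 35 mm ahead of the tray's. Origin: under the middle of the sheet, on its underside; +x points to the edge that enters the rack first, z up. Starts flat on the bench at the robot's right; an upright pull stands at its -x end.
- tray_lead (a point): Middle of the tray's leading edge, 85 mm ahead (+x) of the tray's origin, at the underside.
- tray_pull (a point): Grip point on the tray's upright pull: a plate 8 mm thick (along the tray's x), 40 mm wide (y), its top 51 mm above the sheet's underside; this point is in its middle, 77 mm behind (-x) the tray's origin and 38 mm above the underside. The sheet is bare for about 75 mm between pull and board.
- rack: Fixed aluminium rack of posts and rails, 130 mm high, 160 deep, 150 wide, on the robot's left; its open front (mouth) faces the robot's right. Origin: on the bench, middle of the mouth; +x points straight in (the sliding direction), z up. Flared front posts guide the tray sideways over the 14 mm before the mouth. At the top it is open between the two side bars but for a bar at the back and the cover sheet.
- pair_low: Lowest rail pair of the rack, free; NOT the one to use. Made like pair_mid.
- pair_mid: Middle rail pair, free: the one to use, set 53 to 70 mm above the bench. Origin: front end, at the mouth, midway between the rails, level with the face the sheet's underside runs on; axes as the rack's. Each rail is a channel 12 mm wide, with 8 mm between running face and upper guide for the 4 mm sheet, ends flared over the 12 mm before the mouth; sideways the 120 mm sheet has 2 mm play each side.
- pair_top: Highest rail pair, taken by a fixed cover sheet that begins 40 mm behind the mouth. Made like pair_mid.
- stop: Depth stop inside the rack; its frame is the rack's, NOT the stop's face. Its setting is not reported: the leading edge meets a sprung striker bar (34 mm wide, at mid-width, 15 to 95 mm high) 90 to 130 mm behind the mouth; it gives 6 mm under about 1 N, then the stop is solid: the tray is home. Rail friction (1.5 to 4 N) then holds it; drawn back over 5 mm it loses the striker.
- multimeter: Yellow and black multimeter, 173 x 92 x 49 mm, lying behind the tray; leave alone.
- dc_motor: Small silver motor, 37 x 71 mm; leave alone.
- oil_can: Oil can, 61 mm wide, 150 mm tall with a spout; leave alone.
- bearing: Ball bearing 52 mm across, 15 mm high, in front of the rack; leave alone.
- gear: White gear 44 mm across, 14 mm high, near the robot; leave alone.

How it is judged:
On the way, in this order (a step that is already met when the one before it is completed fails the run):
1. the tray's leading edge is on the middle rails, at least 25 mm behind the mouth (x of tray_lead in the frame of pair_mid above 0.025 m and z of tray_lead in the frame of pair_mid between -0.003 and 0.006 m and y of tray_lead in the frame of pair_mid between -0.006 and 0.006 m), for 0.1 s.
2. the tray is pressed home: it bears on the depth stop with more than 4 N (contact force between tray and stop above 4 N), for 0.1 s.
At the end, for the whole second after the job is handed in: Tray on the middle rails (underside -3 to +5 mm from their running face, centred within 6 mm, in line and level within 0.06 rad), leading edge over 90 mm behind the mouth and still pressing the stop's striker (over 0.3 N), at rest and released (z of tray in the frame of pair_mid between -0.003 and 0.005 m and y of tray_lead in the frame of pair_mid between -0.006 and 0.006 m and angle between the x axis of tray and the x axis of rack, either way round below 0.06 rad and x of tray_lead in the frame of rack above 0.09 m and contact force between tray and stop above 0.3 N and angle between tray's own z axis and vertical below 0.06 rad and linear speed of tray below 0.01 m/s); the robot touches nothing.
It fails at once if the tray rams the depth stop (more than 25 N) (contact force between tray and stop above 25 N).
It fails at once if the tray is forced against the rack or a rail pair (more than 30 N) (contact force between tray and rack above 30 N or contact force between tray and pair_low above 30 N or contact force between tray and pair_mid above 30 N or contact force between tray and pair_top above 30 N).
It fails at once if the tray is tipped by more than 30 degrees (angle between tray's own z axis and vertical above 0.52 rad).
It fails at once if a bystander is moved by more than 20 mm (distance of any of multimeter, dc_motor, oil_can, bearing, gear from where it was at the start of the episode above 0.02 m).
It also fails if it takes over 69 s, if anything falls off the work surface, if the arm or the gripper's body presses on something with over 40 N, if the wrist force passes 120 N, or if a joint passes its speed limit or range.

## Working session

There is one attempt and no reset: what is moved stays moved. The work goes in short steps, each a Python script; the robot and the scene stay as the last script left them, time stands still between calls to the robot, and variables do not carry over. Pictures are saved under pics/ and viewed, at most 10 in all, crops included, and the job is handed in when it is done.

```bash
mkdir -p pics; cat > h.py <<'E'
import numpy as np, cv2
from workcell import env
def snap(cam,fn,crop=None,scale=1):
    c=env.capture(cam); im=c["color"][:,:,::-1]
    if crop: x0,y0,x1,y1=crop; im=im[y0:y1,x0:x1]
    if scale!=1: im=cv2.resize(im,None,fx=scale,fy=scale,interpolation=cv2.INTER_CUBIC)
    cv2.imwrite("pics/"+fn,im)
    np.savez("pics/"+fn+".npz",**{k:c[k] for k in("vfov","cx","cy","R","t")},H=c["color"].shape[0])
    return c
def ray(fn,u,v):
    c=np.load("pics/"+fn+".npz"); f=c["H"]/2/np.tan(np.radians(c["vfov"])/2)
    R,t=c["R"],c["t"]; d=R.T@np.array([(u-c["cx"])/f,(v-c["cy"])/f,1]); return -R.T@t,d
def onz(fn,u,v,z):
    o,d=ray(fn,u,v); return o+d*(z-o[2])/d[2]
def proj(fn,X):
    c=np.load("pics/"+fn+".npz"); f=c["H"]/2/np.tan(np.radians(c["vfov"])/2)
    p=c["R"]@np.array(X)+c["t"]; return np.array([c["cx"]+f*p[0]/p[2],c["cy"]+f*p[1]/p[2]])
E
python3 - <<'E'
from h import *
for n in("scene","top","wrist"):
    c=snap(n,n+"0.png",None,800/560); R=c["R"]; print(n,c["vfov"],-R.T@c["t"],R[2])
# picture combos
E
```

```text
scene 50.67137518743762 [-0.24196742  0.4817115   1.05213888] [ 0.59053507 -0.37534499 -0.71441198]
top 57.81917118667218 [ 0.48073986 -0.02253421  1.05420624] [ 0.08627833 -0.00269791 -0.99626742]
wrist 59.332165487939704 [ 0.30960568 -0.52169618  0.37415482] [-0.29614329 -0.12447072 -0.94699852]
```

View pics/top0.png

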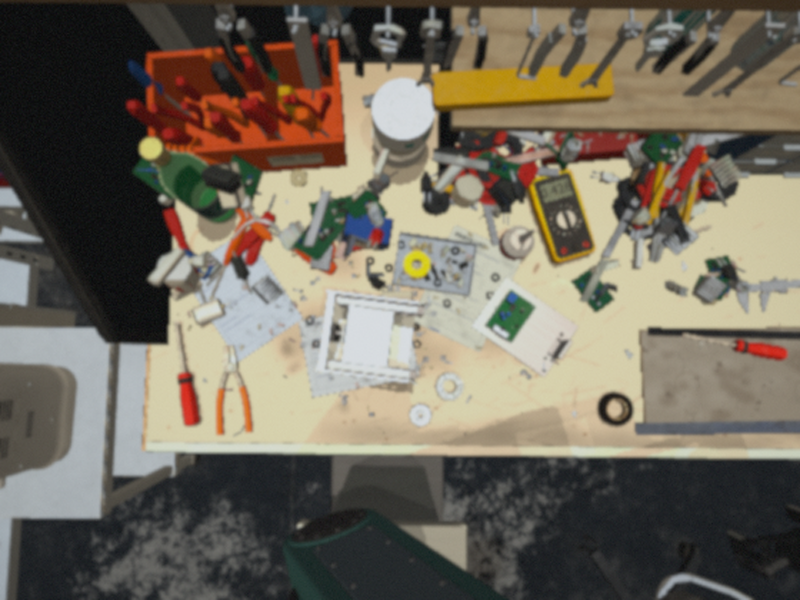

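View pics/scene0.png

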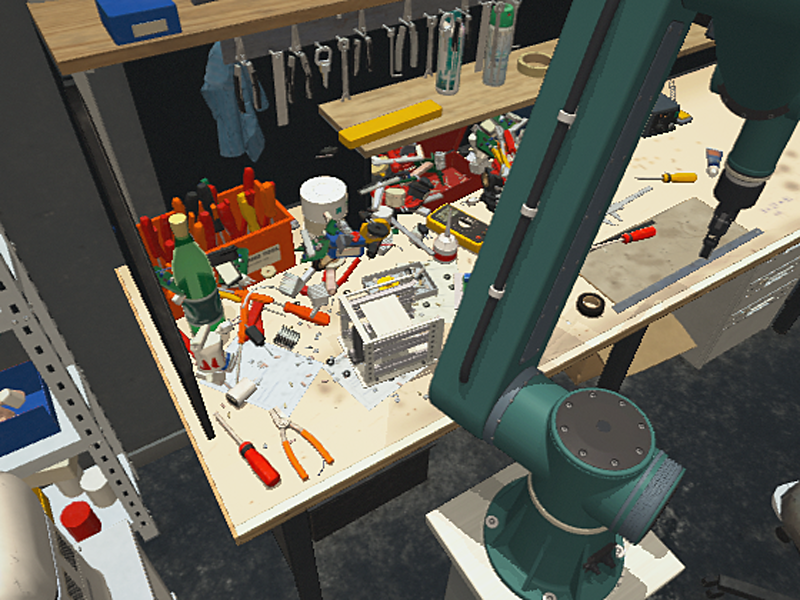

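Top view: the rack is at about (370,335), its mouth facing right. The tray is at (527,325), turned about 35° with its pull at (558,347). Next I'll enlarge that area.

```bash
python3 - <<'E'
from h import *
c=snap("top","top1.png",(205,185,415,285),3.8)
E
```

```text
(no output)
```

View pics/top1.png

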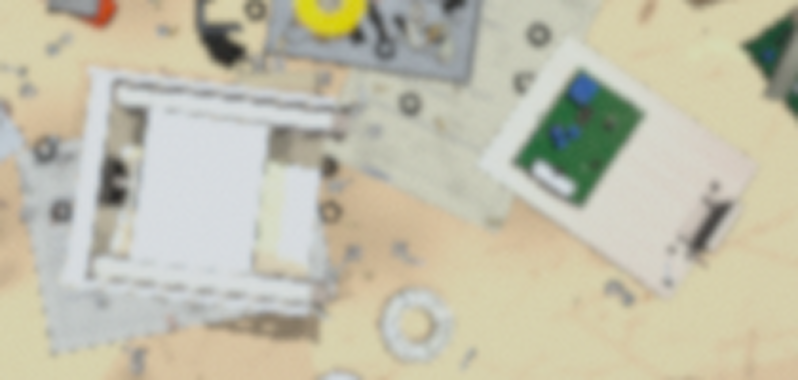

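Crop of the top view. The tray's leading corners are at (573,38) and (482,165), its rear corners at (758,160) and (668,298), and the pull top is at about (712,225). The rack's back bar runs from (93,68) to (65,285), and its side bars run right to the mouth at x≈330.

```bash
python3 - <<'E'
from h import *
P=lambda u,v,z: onz("top0.png",205+u/3.8,185+v/3.8,z)
print("tray");
T=[P(*a,.004) for a in[(573,38),(482,165),(758,160),(668,298)]]
for t in T:print(t.round(4))
T=np.array(T);lead=T[:2].mean(0);rear=T[2:].mean(0);d=lead-rear
print("len",np.linalg.norm(d),"w",np.linalg.norm(T[0]-T[1]),np.linalg.norm(T[2]-T[3]),"yaw",np.arctan2(d[1],d[0]),"ctr",T.mean(0))
w=(T[0]-T[1])+(T[2]-T[3]);print("yaw from width",np.arctan2(w[0],-w[1])) 
print("pull top",P(712,225,.051))
print("rack")
for a in[(93,68),(65,285),(345,100),(345,131),(322,282),(320,315),(113,72),(85,285)]: print(a,P(*a,.13).round(4))
E
```

```text
tray
[ 0.619  -0.2423  0.004 ]
[ 0.5253 -0.1754  0.004 ]
[ 0.531  -0.3763  0.004 ]
[ 0.4307 -0.3094  0.004 ]
len 0.16220080009063215 w 0.11516384001080045 0.12054106273484747 yaw 0.9726663700281472 ctr [ 0.52649249 -0.27584541  0.004     ]
yaw from width 0.9669016050729686
pull top [ 0.48337145 -0.32774688  0.051     ]
rack
(93, 68) [0.5798 0.093  0.13  ]
(65, 285) [0.4411 0.1079 0.13  ]
(345, 100) [ 0.5608 -0.0691  0.13  ]
(345, 131) [ 0.5409 -0.0692  0.13  ]
(322, 282) [ 0.4446 -0.0552  0.13  ]
(320, 315) [ 0.4239 -0.0541  0.13  ]
(113, 72) [0.5773 0.0801 0.13  ]
(85, 285) [0.4413 0.0952 0.13  ]
```

```bash
cat >> h.py <<'E'
from scipy.spatial.transform import Rotation as Ro
def q2R(q): return Ro.from_quat([q[1],q[2],q[3],q[0]]).as_matrix()
def R2q(M): q=Ro.from_matrix(M).as_quat(); return [q[3],q[0],q[1],q[2]]
def down(a): # tool down, tool y along heading a
    y=np.array([np.cos(a),np.sin(a),0]);z=np.array([0,0,-1.]);return np.c_[np.cross(y,z),y,z]
RY=1.462; ux=np.array([np.cos(RY),np.sin(RY),0]); uy=np.array([-ux[1],ux[0],0]); M0=np.array([.493,-.0586,0])
E
python3 - <<'E'
from h import *
s=env.get_state(); Rt=q2R(s["eef_rot"]); p=np.array(s["eef_pos"])
c=np.load("pics/wrist0.png.npz"); Rc=c["R"].T; pc=-Rc@c["t"]
Rtc=Rt.T@Rc; ptc=Rt.T@(pc-p); print(Rt.round(3),ptc.round(4),Rtc.round(3),s["time"])
np.savez("cam.npz",Rtc=Rtc,ptc=ptc)
for al in (.97,.97-np.pi,RY,RY-np.pi):
    print(al, env.inverse_kinematics([.483,-.335,.1],R2q(down(al))), env.inverse_kinematics(list(M0-.05*ux+[0,0,.1]),R2q(down(al))))
res=[]
tgt=M0+[0,0,.07]
for dist in(.2,.24,.28,.32):
  for h in(.1,.13,.16,.2,.25):
    for lat in (-.06,0,.06):
      cam=M0-dist*ux+lat*uy+[0,0,h]
      z=tgt-cam;z/=np.linalg.norm(z)
      x0=np.cross([0,0,-1],z);x0=np.cross(z,[0,0,1]);x0/=np.linalg.norm(x0);y0=np.cross(z,x0)
      for roll in np.arange(0,360,30):
        R=np.c_[x0,y0,z]@Ro.from_euler('z',roll,degrees=True).as_matrix()
        RT=R@Rtc.T; pt=cam-RT@ptc
        if pt[2]<.1: continue
        if (pt-.15*RT[:,2])[2]<.13: continue
        q=env.inverse_kinematics(list(pt),R2q(RT))
        if q is not None: res.append((h/dist,dist,h,lat,roll,pt.round(3).tolist(),np.round(q,2).tolist(),RT[:,2].round(2).tolist()))
res.sort(key=lambda r:r[0]); print(len(res))
for r in res[:12]: print(r)
E
```

```text
[[ 0.922  0.388 -0.   ]
 [ 0.388 -0.922  0.001]
 [ 0.    -0.001 -1.   ]] [ 0.0827  0.0012 -0.1434] [[ 0.002 -0.947 -0.321]
 [ 1.     0.002  0.001]
 [-0.    -0.321  0.947]] 0.2
0.97 [-7.23891388e-01  4.86080953e-01  1.67353075e+00 -4.44089210e-16
  9.81980953e-01 -1.69389139e+00] [-3.56973264e-01  3.83798596e-01  1.86907685e+00 -4.44089210e-16
  8.88717203e-01 -1.32697326e+00]
-2.1715926535897934 [-7.23891388e-01  4.86080953e-01  1.67353075e+00 -4.44089210e-16
  9.81980953e-01  1.44770127e+00] [-3.56973264e-01  3.83798596e-01  1.86907685e+00 -4.44089210e-16
  8.88717203e-01  1.81461939e+00]
1.462 [-7.23891388e-01  4.86080953e-01  1.67353075e+00 -4.44089210e-16
  9.81980953e-01 -2.18589139e+00] [-3.56973264e-01  3.83798596e-01  1.86907685e+00 -4.44089210e-16
  8.88717203e-01 -1.81897326e+00]
-1.6795926535897931 [-7.23891388e-01  4.86080953e-01  1.67353075e+00 -4.44089210e-16
  9.81980953e-01  9.55701266e-01] [-3.56973264e-01  3.83798596e-01  1.86907685e+00 -4.44089210e-16
  8.88717203e-01  1.32261939e+00]
387
(0.3125, 0.32, 0.1, -0.06, np.int64(120), [0.478, -0.223, 0.102], [-1.06, 0.9
[... 707 characters left out ...]
.478, -0.213, 0.117], [-0.99, 0.88, 1.47, 0.63, 1.79, 2.05], [0.1, 0.91, -0.41])
(0.3125, 0.32, 0.1, 0, np.int64(210), [0.493, -0.215, 0.112], [-0.92, 0.96, 1.31, 0.58, 1.93, 2.61], [-0.06, 0.93, -0.37])
(0.3125, 0.32, 0.1, 0.06, np.int64(120), [0.42, -0.206, 0.102], [-1.29, 0.92, 1.83, 0.83, 1.58, 0.77], [0.54, 0.81, -0.25])
(0.3125, 0.32, 0.1, 0.06, np.int64(150), [0.432, -0.209, 0.114], [-1.2, 0.83, 1.76, 0.77, 1.59, 1.41], [0.42, 0.83, -0.36])
(0.3125, 0.32, 0.1, 0.06, np.int64(180), [0.448, -0.213, 0.117], [-1.1, 0.84, 1.63, 0.69, 1.67, 2.02], [0.26, 0.87, -0.41])
(0.3125, 0.32, 0.1, 0.06, np.int64(210), [0.463, -0.218, 0.112], [-1.03, 0.91, 1.47, 0.63, 1.81, 2.59], [0.11, 0.92, -0.36])
```

```bash
python3 - <<'E'
from h import *
d=np.load("cam.npz")
tgt=M0+[0,0,.07]; cam=M0-.27*ux+[0,0,.125]
z=tgt-cam;z/=np.linalg.norm(z);x0=np.cross(z,[0,0,1]);x0/=np.linalg.norm(x0)
R=np.c_[x0,np.cross(z,x0),z]@np.diag([-1,-1,1]); RT=R@d["Rtc"].T; pt=cam-RT@d["ptc"]; print(pt)
env.goto(list(pt),R2q(RT)); print(env.get_state()["time"])
c=snap("wrist","w1raw.png"); im=c["color"][::-1,::-1,::-1]
cv2.imwrite("pics/w1.png",cv2.resize(im,None,fx=800/560,fy=800/560,interpolation=cv2.INTER_CUBIC))
E
```

```text
[ 0.48308211 -0.16262763  0.12417711]
2.0917
```

View pics/w1.png

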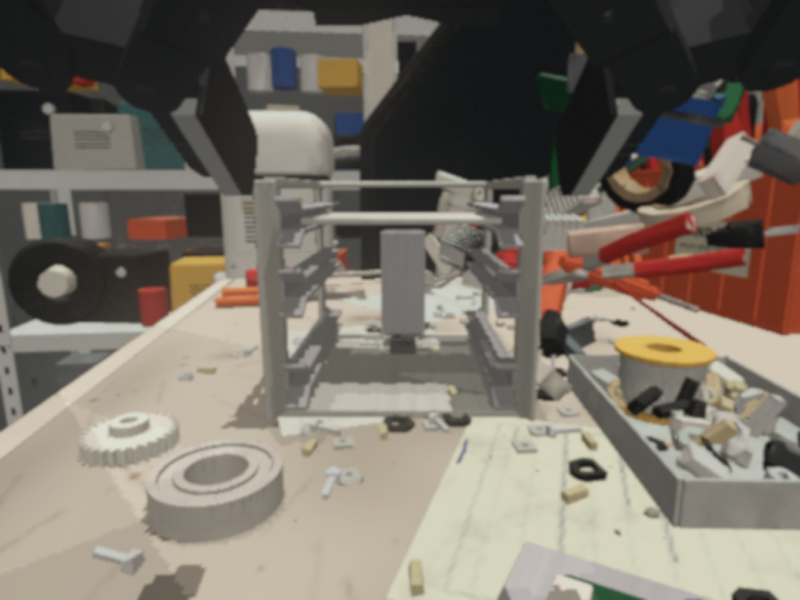

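The mouth is seen straight on: its posts stand at x≈268 and 533, with three rail pairs on the inner sides (middle at y≈295, top at y≈235) and the striker at (403,282). I'll enlarge it.

```bash
python3 - <<'E'
from h import *
im=cv2.imread("pics/w1.png"); im=im[170:430,245:560]
# side by side: left & right rails
im=cv2.resize(im,None,fx=2.3,fy=2.3,interpolation=cv2.INTER_CUBIC); print(im.shape)
cv2.imwrite("pics/w1c.png",im)
E
```

```text
(598, 724, 3)
```

View pics/w1c.png

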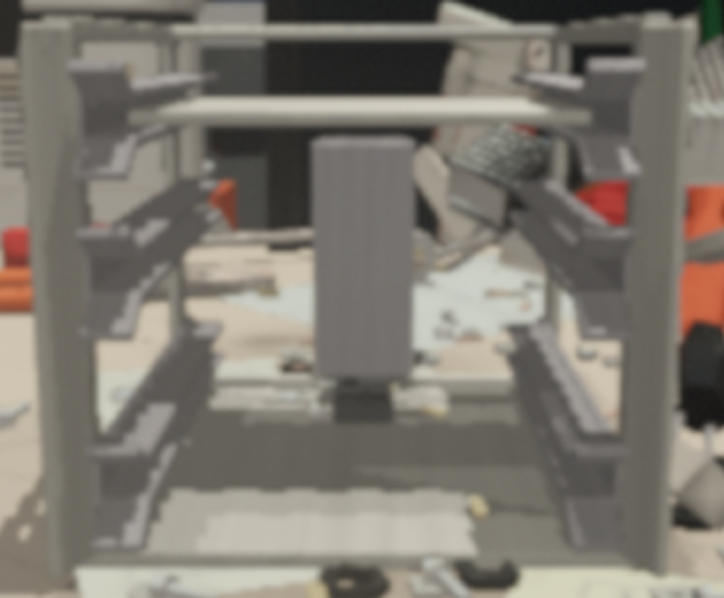

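```bash
cat >> h.py <<'E'
def pl(u,v,x): # crop w1c px -> rack coords on plane rack-x = x
    U=559-(245+u/2.3)*.7; V=419-(170+v/2.3)*.7
    o,d=ray("w1raw.png",U,V); s=(x-(o-M0)@ux)/(d@ux); P=o+s*d; return P,np.array([(P-M0)@ux,(P-M0)@uy,P[2]])
E
python3 - <<'E'
from h import *
f=lambda n,u,v,x:print(n,pl(u,v,x)[1].round(4))
for x in(-.014,-.012,0):
  f("postL bottom",55,575,x);f("postL top",55,25,x);f("postR bot",650,572,x);f("postR top",660,25,x)
for n,a,b in(("top",62,175),("mid",233,335),("low",450,545)):
  f(n+" L up",85,a,-.012);f(n+" L lo",110,b,-.012);f(n+" R up",615,a,-.012);f(n+" R lo",605,b,-.012)
for n,u,v in(("cover L",185,108),("cover R",560,108)): f(n,u,v,.04)
for x in(.09,.13): f("strikerTL",313,140,x);f("strikerBR",413,378,x)
f("back bar L",178,32,.15);f("back bar R",568,32,.15)
E
```

```text
postL bottom [-0.014   0.0701  0.0079]
postL top [-0.014   0.0638  0.1301]
postR bot [-0.014  -0.0652  0.0087]
postR top [-0.014  -0.0617  0.1301]
postL bottom [-0.012   0.0707  0.007 ]
postL top [-0.012   0.0643  0.1302]
postR bot [-0.012  -0.0657  0.0078]
postR top [-0.012  -0.0622  0.1302]
postL bottom [-0.      0.074   0.0015]
postL top [-0.      0.0673  0.1304]
postR bot [-0.     -0.0687  0.0023]
postR top [-0.     -0.0649  0.1304]
top L up [-0.012   0.0584  0.1226]
top L lo [-0.012   0.0541  0.0988]
top R up [-0.012  -0.0531  0.1226]
top R lo [-0.012  -0.0519  0.0988]
mid L up [-0.012   0.0601  0.0862]
mid L lo [-0.012   0.0556  0.0636]
mid R up [-0.012  -0.0545  0.0863]
mid R lo [-0.012  -0.0533  0.0636]
low L up [-0.012   0.0624  0.037 ]
low L lo [-0.012   0.0578  0.0143]
low R up [-0.012  -0.0565  0.0371]
low R lo [-0.012  -0.0552  0.0144]
cover L [0.04   0.0455 0.1104]
cover R [ 0.04   -0.0498  0.1105]
strikerTL [0.09   0.0154 0.0986]
strikerBR [ 0.09   -0.0147  0.0255]
strikerTL [0.13   0.0174 0.0956]
strikerBR [ 0.13   -0.0162  0.0144]
back bar L [0.15   0.0639 0.1306]
back bar R [ 0.15   -0.0687  0.1306]
```

The rail and striker heights and positions agree with each other: the running face is about 0.070 m up and the striker about 0.13 m in. Next I'll hover over the pull for a closer look.

```bash
sed -i 's/^RY=1.462/RY=1.453/' h.py; cat >> h.py <<'E'
M0=np.array([.493,-.0586,0])+.0015*uy
E
python3 - <<'E'
from h import *
env.movel([.483,-.26,.2],.2)
env.goto([.483,-.334,.13],R2q(down(.97-np.pi))); print(env.get_state()["time"])
env.pause(.2); snap("wrist","w2.png"); 
im=cv2.imread("pics/w2.png"); cv2.imwrite("pics/w2v.png",cv2.resize(im,None,fx=800/560,fy=800/560,interpolation=cv2.INTER_CUBIC))
E
```

```text
3.725
```

View pics/w2v.png

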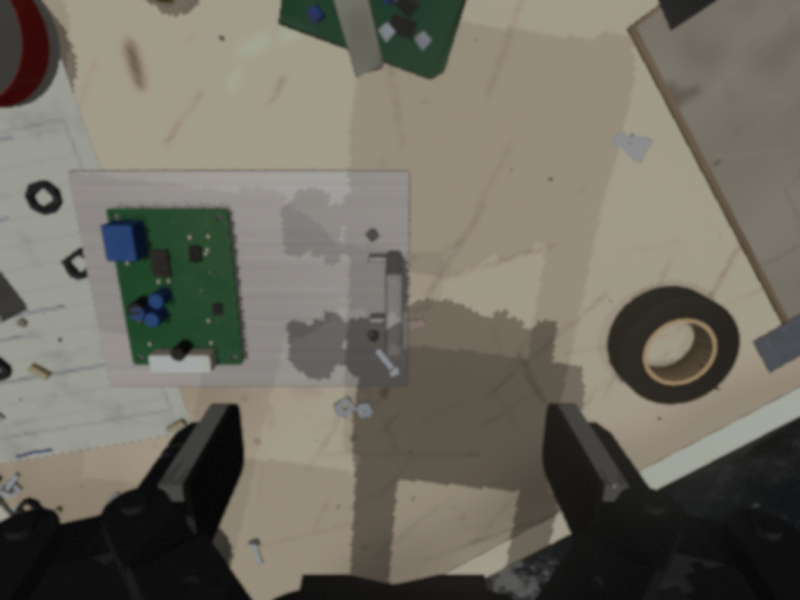

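Wrist view: the tray's corners are at (70,171), (409,171), (408,386) and (110,386), and the pull is at x≈393, y 273–357.

```bash
python3 - <<'E'
from h import *
P=lambda u,v,z: onz("w2.png",u*.7,v*.7,z)
T=np.array([P(*a,.004) for a in[(70,171),(110,386),(409,171),(408,386)]])
d=T[:2].mean(0)-T[2:].mean(0); w=T[0]+T[2]-T[1]-T[3]
yl=np.arctan2(d[1],d[0]); yw=np.arctan2(-w[0],w[1]) ; 
print(np.linalg.norm(d),np.linalg.norm(w)/2,yl,yw%np.pi,T.mean(0))
u=np.array([np.cos(yl),np.sin(yl),0]); print("pull",T.mean(0)-.077*u, "pulltop",P(393,273,.051),P(393,357,.051),(P(393,273,.051)+P(393,357,.051))/2)
E
```

```text
0.16914705648261702 0.11947698281970026 0.9697142363134712 0.9683129764732956 [ 0.52550325 -0.27291967  0.004     ]
pull [ 0.48195703 -0.33642343  0.004     ] pulltop [ 0.49925758 -0.34749665  0.051     ] [ 0.46611277 -0.32476345  0.051     ] [ 0.48268517 -0.33613005  0.051     ]
```

```bash
python3 - <<'E'
from h import *
q=R2q(down(.969-np.pi))
env.goto([.482,-.3363,.07],q); env.movel([.482,-.3363,.0195],.1)
s=env.get_state();print(s["time"],np.round(s["ft_force"],2))
env.gripper_to(0.0,100)
s=env.get_state();print(s["time"],s["grip_width"],s["grasp_force"],np.round(s["ft_force"],2))
env.movel([.482,-.3363,.14],.12); s=env.get_state();print(s["time"],np.round(s["ft_force"],2),np.round(s["torque"],2),s["eef_pos"])
# pre-entry pose: pull at lead-0.162; lead 45mm before mouth
H=.072+.0195
p=M0+ux*(-.045-.162)+[0,0,.13]; env.goto(list(p),R2q(down(RY-np.pi)))
p[2]=H; env.movel(list(p),.1); env.pause(.3)
s=env.get_state();print(s["time"],np.round(s["ft_force"],2),np.round(s["torque"],2),s["eef_pos"],p)
snap("wrist","w3.png"); im=cv2.imread("pics/w3.png"); cv2.imwrite("pics/w3v.png",cv2.resize(im,None,fx=800/560,fy=800/560,interpolation=cv2.INTER_CUBIC))
snap("scene","s3.png"); snap("top","t3.png")
E
```

```text
4.9833 [-0.34 -0.11  0.64]
5.6833 0.0064876577387199385 98.19215297698975 [0.45 1.86 5.4 ]
6.8417 [-1.1  -0.39 -5.18] [-0.33  0.23  0.07] [ 0.48136777 -0.33581146  0.13907683]
8.1417 [ 0.23  0.34 -4.92] [-0.42  0.02  0.04] [ 0.46757831 -0.26427502  0.09208466] [ 0.46718291 -0.26398921  0.0915    ]
```

View pics/w3v.png

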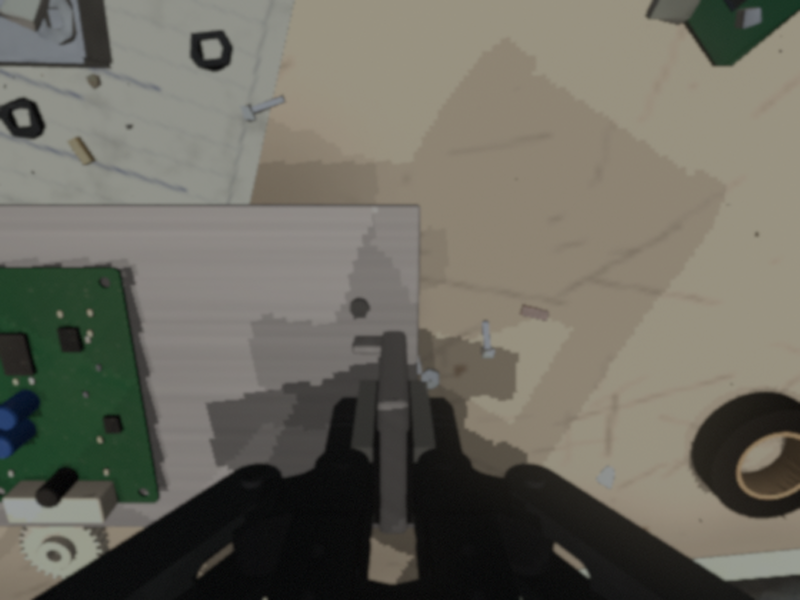

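The tray is held. Its far edge lies level at row 205 and the rear corner is at (419,205). I'll check alignment and level in the top and scene views.

```bash
python3 - <<'E'
from h import *
P=lambda u,v,z: onz("w3.png",u*.7,v*.7,z)
for z in(.072,.076,.08):
  A=P(5,205,z);B=P(419,205,z); print(z,[((X-M0)@ux).round(4) for X in(A,B)],[((X-M0)@uy).round(4) for X in(A,B)])
a=cv2.imread("pics/t3.png")[190:290,205:385]; b=cv2.imread("pics/s3.png")[165:285,220:400]
im=np.vstack([cv2.resize(x,None,fx=k,fy=k,interpolation=cv2.INTER_CUBIC)[:h] for x,k,h in((a,3.,300),(b,3.,300))])
cv2.imwrite("pics/c3.png",im)
for n,X in(("lead end L",[-.045,.06,.076]),("lead R",[-.045,-.06,.076])):
  W=M0+ux*X[0]+uy*X[1]+[0,0,X[2]]; print(n,((proj("t3.png",W)-[205,190])*3).round(1),((proj("s3.png",W)-[220,165])*3).round(1))
E
```

```text
0.072 [np.float64(-0.0888), np.float64(-0.2168)] [np.float64(-0.0592), np.float64(-0.0595)]
0.076 [np.float64(-0.0918), np.float64(-0.2166)] [np.float64(-0.0598), np.float64(-0.0601)]
0.08 [np.float64(-0.0947), np.float64(-0.2164)] [np.float64(-0.0604), np.float64(-0.0607)]
lead end L [299.9 226.9] [296.7 193.2]
lead R [316.8  87.2] [241.4 114.4]
```

View pics/c3.png

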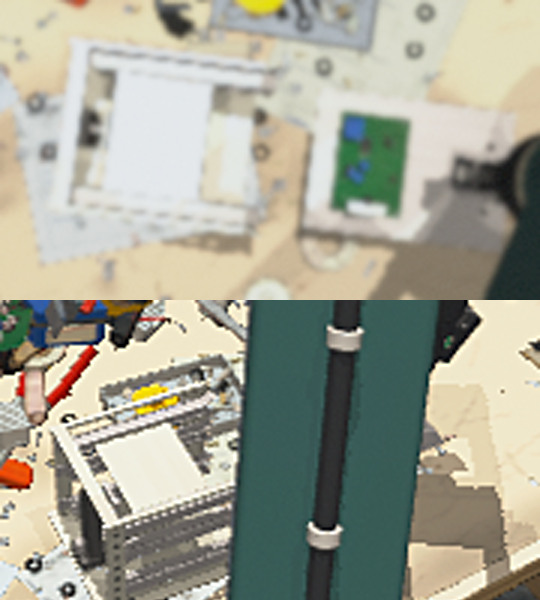

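```bash
cat >> h.py <<'E'
class Ins:
    """stepwise insertion; x=lead coordinate, gentle sideways/height compliance"""
    def __init__(s,x,y=0.,z=.072,base=None):
        s.x,s.y,s.z=x,y,z; s.b=np.array(env.get_state()["ft_force"]) if base is None else np.array(base)
    def F(s):
        f=np.array(env.get_state()["ft_force"])-s.b; return np.array([f@ux,f@uy,f[2]])
    def go(s,vel=.04): env.movel(list(M0+ux*(s.x-.162)+uy*s.y+[0,0,s.z+.0195]),vel)
    def run(s,xend,step,lim,vel=.04,every=3,ky=.0002,kz=.0002):
        i=0
        while s.x<xend-1e-6:
            s.x=min(s.x+step,xend); s.go(vel); f=s.F(); i+=1
            if i%every==0 or -f[0]>lim: print("x %.4f y %.4f z %.4f F"%(s.x,s.y,s.z),f.round(1),"tz %.2f t %.1f"%(env.get_state()["torque"][2],env.get_state()["time"]))
            if -f[0]>lim or max(abs(f[1:]))>12: return "contact"
            if abs(f[1])>1: s.y+=ky*f[1]
            if abs(f[2])>1: s.z+=kz*f[2]
        return "done"
E
python3 - <<'E'
from h import *
b=[0.,0.,-4.95]; I=Ins(-.045,base=b)
print(I.run(-.014,.01,8)); print(I.run(.035,.004,8))
print(I.x,I.y,I.z,env.get_state()["eef_pos"],np.round(env.get_state()["torque"],2))
E
```

```text
x -0.0150 y 0.0000 z 0.0720 F [-0.1  0.7 -0.9] tz 0.03 t 9.5
done
x -0.0020 y 0.0000 z 0.0718 F [-0.2  0.1  0. ] tz 0.02 t 10.5
x 0.0100 y 0.0000 z 0.0718 F [ 0.1  0.7 -0.2] tz -0.01 t 11.2
x 0.0220 y 0.0000 z 0.0718 F [0.  0.4 0.4] tz 0.07 t 12.0
x 0.0340 y 0.0000 z 0.0718 F [-0.5 -0.4  0.4] tz -0.02 t 12.7
done
0.035 0.0 0.07179372427103661 [ 0.4765855  -0.18452206  0.09129057] [-0.42  0.04 -0.01]
```

Entry was clean, with no contact. Next I'll feel down for the running face, then slide in.

```bash
python3 - <<'E'
from h import *
I=Ins(.035,0,.0718,base=[0,0,-4.95])
t0=np.array(env.get_state()["torque"])
while I.z>.063:
    I.z-=.0005; I.go(.02); env.pause(.1); f=I.F(); t=np.array(env.get_state()["torque"])-t0
    print("%.4f"%I.z,f.round(1),t.round(2),round(env.get_state()["time"],1))
    if f[2]>2.0 or abs(t@uy)>.25: break
E
```

```text
0.0713 [-0.9 -0.4 -0.3] [0.   0.06 0.05] 13.3
0.0708 [-0.5  1.  -0.6] [ 0.02  0.07 -0.  ] 13.7
0.0703 [-0.8 -0.9  0.9] [ 0.1  -0.01 -0.03] 14.0
0.0698 [-1.4  0.4  1.3] [ 0.15 -0.04  0.06] 14.4
0.0693 [-1.7 -0.6  3.7] [ 0.11  0.05 -0.  ] 14.7
```

```bash
python3 - <<'E'
from h import *
I=Ins(.035,0,.0702,base=[0,0,-4.95]); I.go(.02)
print(I.run(.095,.004,7,every=3))
print(I.x,I.y,I.z,env.get_state()["eef_pos"],np.round(env.get_state()["torque"],2),env.get_state()["time"])
E
```

```text
x 0.0470 y 0.0000 z 0.0704 F [-0.1 -0.5  1.1] tz -0.01 t 15.7
x 0.0590 y 0.0000 z 0.0707 F [-0.2  0.   0.4] tz 0.00 t 16.5
x 0.0710 y 0.0000 z 0.0705 F [ 0.7 -0.5 -0.1] tz 0.02 t 17.2
x 0.0830 y 0.0000 z 0.0705 F [ 1.2 -0.3 -0.2] tz -0.00 t 18.0
x 0.0950 y -0.0003 z 0.0705 F [ 0.9 -0.3  1.3] tz 0.02 t 18.7
done
0.095 -0.00032823391228221227 0.07073677697590676 [ 0.48397406 -0.12468308  0.08994257] [-0.25  0.06  0.02] 18.7417
```

```bash
python3 - <<'E'
from h import *
I=Ins(.095,-.0003,.0705,base=[0,0,-4.95])
print(I.run(.124,.0015,6,vel=.02,every=4))
while I.x<.150:
    I.x+=.0005; I.go(.02); env.pause(.06); f=I.F()
    if f[0]<-2.5: print("%.4f"%I.x,f.round(1),round(env.get_state()["time"],1))
    if f[0]<-10 or max(abs(f[1:]))>12: break
    if abs(f[1])>1: I.y+=.0001*f[1]
    if abs(f[2])>1: I.z+=.0001*f[2]
env.pause(.3); print(I.x,I.y,I.z,I.F().round(1),env.get_state()["time"],env.get_state()["eef_pos"])
E
```

```text
x 0.1010 y -0.0000 z 0.0703 F [ 0.6 -0.4  1.3] tz 0.01 t 19.7
x 0.1070 y -0.0000 z 0.0708 F [-0.3 -1.2 -0.5] tz -0.02 t 20.7
x 0.1130 y -0.0003 z 0.0708 F [-0.6  0.7 -0.1] tz -0.03 t 21.7
x 0.1190 y -0.0003 z 0.0708 F [ 0.3 -0.1 -0.1] tz 0.02 t 22.7
x 0.1240 y -0.0003 z 0.0708 F [-0.4 -0.1  0.5] tz -0.02 t 23.7
done
0.1350 [-3.9 -0.4  0.6] 30.5
0.1355 [-5.9  0.7  1.7] 30.8
0.1360 [-7.   0.4  1. ] 31.1
0.1365 [-9.8 -0.   1.8] 31.4
0.1370 [-11.2   1.2   1.4] 31.8
0.137 -0.00026356360446974604 0.07096063008865669 [-9.9  0.6  2.4] 32.0583 [ 0.48913898 -0.08516857  0.09074978]
```

The stop is solid at x≈0.135 with about 10 N on it. I'll ease off, release and retreat upward.

```bash
python3 - <<'E'
from h import *
I=Ins(.1357,-.0003,.0703,base=[0,0,-4.95]); I.go(.02); env.pause(.2); print(I.F().round(1))
env.gripper_to(.030); s=env.get_state(); print(s["grip_width"],np.round(s["ft_force"],1))
p=np.array(s["eef_pos"]); 
env.movel(list(p+[0,0,.10]),.08); s=env.get_state(); print(np.round(s["ft_force"],1),s["time"])
env.movel(list(p+[0,0,.10]-.13*ux),.15); env.pause(.2)
snap("wrist","w4.png"); im=cv2.imread("pics/w4.png"); cv2.imwrite("pics/w4v.png",cv2.resize(im,None,fx=800/560,fy=800/560,interpolation=cv2.INTER_CUBIC))
E
```

```text
[-7.   0.9  1.8]
0.03035931098743589 [-0.3  0.6 -0.1]
[-0.6  0.8  0.2] 34.2583
```

View pics/w4v.png

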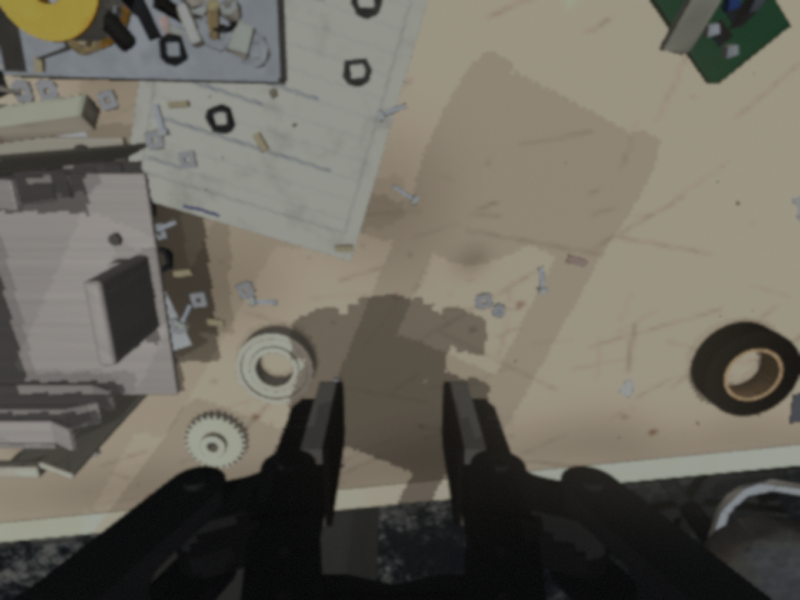

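The tray sits in the rack, with its rear corners at (147,172) and (178,393). The bearing and gear look undisturbed and the gripper is clear. One check that it hasn't been drawn back:

```bash
python3 - <<'E'
from h import *
R=[]
for a in((147,172),(178,393)):
    P=onz("w4.png",a[0]*.7,a[1]*.7,.074)-M0; print((P@ux).round(4),(P@uy).round(4)); R.append(P@ux)
print("lead",np.mean(R)+.17)
if np.mean(R)+.17>.1325: env.sign_off(); print("signed off")
E
```

```text
-0.0384 -0.0606
-0.038 0.0587
lead 0.13179729245848004
```

The lead measures 0.132 m. The same view read about 1.7 mm short before entry, so home would read about 0.133 m. That is well inside the 5 mm striker margin, so I'm handing in.

```bash
python3 -c "
from workcell import env
print(env.sign_off(), env.get_state()['time'])"
```

```text
the job is handed in; nothing more can be done
the job is handed in; nothing more can be done
```

The tray is on the middle rails, pushed home against the depth stop with about 10 N at the wrist and released. The job is handed in, with no verdict shown; the last picture put the leading edge 132 mm behind the mouth, within about 2 mm of the stop.

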